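Turn the tagged jar to the reader and clamp it gently

TASK

On the small aluminium stand, turn the glass jar by its lid until its green tag faces the white reader's dark window, and let go of it standing upright. Then squeeze and release the red trigger of the bar clamp again and again, moving the jaw by the trigger only, until the black sprung pad holds the jar against the reader with the pad pushed about half way in and never all the way (that would crack the jar). Finish while still holding the trigger squeezed like that, and leave the pump, black holders and yellow weight alone.

Things in the scene. Friction and masses are not known exactly. Their poses are not given: they have to be found in the camera images.
- stand: Fixed stand: aluminium plate 360 x 90 x 12 mm, origin under its centre on the shelf; x lengthwise, the way the jaw travels (trigger to reader); z up. At x (mm): red trigger -88 to -78 at rest, fixed black handle -52 to -40, orange jaw plate 0 to 10 plus jaw joint, jar axis about 113, white reader 145 to 180 (70 wide). Tops above shelf: grey housing 56, jaw and pad 66, reader 75.
- window (a point): centre of the dark window on the reader's face, 46 mm above the shelf; same axes as the stand (it looks along the stand's -x towards the jar)
- squeeze_mid (a point): Middle between the fingers for squeezing, 88 mm above the shelf: handle's outer face 17 mm along the stand's +x, trigger's outer face 31 mm along -x at rest, 17 fully squeezed. Both are upright bars 26 mm wide, free from 56 to 110 mm above the shelf. Fingers close along the stand's x, from over 62 mm to 34 mm. The handle is rigid: fingers centred nearer the trigger get stopped by it too early.
- trigger_face (a point): centre of the trigger's outer face (looks along the stand's -x), 88 mm above the shelf; moves with the trigger
- trigger (a joint): red trigger, slides along the stand's +x towards the handle: 0 at rest, 0.014 m fully squeezed; a spring of 2 to 3 N sends it back within 0.4 s when released
- jaw (a joint): travel of jaw and toothed bar along the stand's +x, 0 to 0.08 m, starts at 0 to 0.02. A pawl on the trigger (6 mm teeth) carries it on 12 mm (6 at least) per full squeeze; 5 N of friction keeps it while the trigger returns. A pad pressed in by more than that pushes the jaw back when the trigger is let go. The fingers must not push the jaw.
- pad (a joint): how far the black pad (42 x 44 mm, 8 mm thick, on a spring in front of the jaw) is pushed in: 0 out, 0.009 half way, 0.018 bottomed (cracks the jar). Pressing force: 1 N plus 1 N per mm; half way takes about 18 N on the trigger. A fast squeeze overshoots: once the pad is near the jar, close the fingers in small steps (1 mm of opening moves the trigger 0.5 mm).
- pad_face (a point): centre of the pad's front face, 44 mm above the shelf, at x = 38 mm plus jaw joint minus pad joint in the stand's frame
- jar_center (a point): jar's centre on its axis, 58 mm above its foot (z up; x points to the tag side). Loose glass jar, 0.3 kg: body diameter 54 mm, 86 tall; closed grey lid diameter 50 mm, 90 to 116 mm above the foot. It stands on the stand's plate, 12 mm above the shelf, 2 to 8 mm clear of the reader. A green stripe on the lid runs from the middle to the tag side; a small hinge pin lies opposite.
- jar_tag (a point): centre of the green tag on the jar's side, 27 mm from its axis, 42 mm above its foot
- pump: bystander: blue electric balloon pump, 120 x 120 x 95 mm with two white nozzles up to 127 mm; origin at the centre of its underside
- holder_a: bystander: matte black ceramic candle holder, diameter 72 mm, 70 mm tall; origin under its centre
- holder_b: bystander: the other black holder, same
- weight: bystander: yellow plastic balloon weight, diameter 64 mm, 55 mm tall, in the acrylic tray; origin under its centre
Things that resemble listed ones, but are neither listed nor needed, are in the scene too. There is more than one size of the part that bears jar_center; the job needs the smallest.

How it is judged:
By the outcome, as a careful person would: the job done as asked, in the order asked, and still so for the second after the job is handed in, while the arm keeps its last pose, push and grip.
It also fails if it takes over 72 s, if anything falls off the work surface, if the arm or the gripper's body presses on something with over 40 N, if the wrist force passes 120 N, or if a joint passes its speed limit or range.

ROBOT

A 6-joint arm with a two-finger parallel gripper is mounted at the origin on the work surface. World frame = base frame: x ahead of the robot, y to its left, z up, the work surface at z = 0. Lengths are in m, angles in rad, forces in N, time in s.
With the tool pointing down it reaches from about 0.3 to 0.775 m from the base axis. Payload 14.6 kg.
Tool frame: the origin (TCP) lies on the centre line of the jaws, within the pads' length; the fingertips stand 17 mm ahead of it and the grasp point (between the pads) lies 2 mm behind it; z points along the fingers, x is the direction in which the jaws open and shut, and the axes are right-handed (so a half turn about z gives the same grasp; the last joint's range is limited). The gripper opens to 94 mm and grips with 3 to 60 N. Pads are 16 mm wide; open, the fingers measure 119 mm over their backs; the gripper's body (75 mm by 177 mm) begins 78 mm behind the grasp point.
Start: joints at [1.062, 0.3, 1.521, -0, 1.321, -0.067], TCP at [0.235, 0.497, 0.222] pointing down, gripper open.
Joint ranges: [-3.03, 3.03], [-0.79, 2.21], [0.23, 2.52], [-1.04, 4.18], [0, 3.07], [-2.55, 2.55]. Speed limits (rad/s): [2.22, 2.22, 2.57, 3.14, 3.14, 3.14].

INTERFACE

Orientations are given as [roll, pitch, yaw] about the fixed x, y, z axes, in that order (R = Rz(yaw) Ry(pitch) Rx(roll)).
In Python, from station import ctrl gives the robot as it stands. The module is installed in compiled form; this text tells all that it offers.
- The arm moves only by the tool drive_tool, never from a script. Its argument "increments" is a list of rows, each a list of 3 entries, a list of its own where there are three numbers: the turn, a rotation vector about the tool's x, y, z in degrees, then the shift along the tool's x, y, z in mm, then the opening, from 0 (shut) to 1 (fully open). In form: [[[ax, ay, az], [dx, dy, dz], hand], ...]. A call has 1 to 20 rows; each row shifts and turns the commanded pose from where the row before left it, along the tool's axes as they then stand; what a row does not reach is not made up. A row lasts 1/8 s, in which the tool goes at most 62.5 mm and 10.7 degrees, less where a joint would pass 70% of its speed; a pose out of reach is approached as far as the arm can. A call with a gripper value outside its range is refused whole. The fingers move at their own pace and stop on an object; "squeeze" is the grip in N (left out, the last holds). Time passes only in rows, so rows that do not move let the fingers close. It gives the time, the measured TCP pose, the force and the opening at its end, in the units of the state.
- ctrl.get_obs(): the state, without advancing time (a new reading comes with each control period).
- ctrl.camera(name): name is "side" or "top" or "wrist"; returns the picture (384x512x3 uint8, red, green, blue); there is no depth.
- ctrl.calibration(name): a dict with "fx", "fy", "cx", "cy" (pixels), "rvec" (rotation vector, rad) and "tvec" (3), from world to camera coordinates, as OpenCV has them. Camera axes: x right, y down, z forward; pixel columns grow to the right and rows downward; lengths in m; the calibration is good to about 2 mm. A picture is of the moment at which its call begins: read the wrist's pose just before it. calibration takes no time and is no camera call; for the wrist camera it gives the pose at the moment of the call.
- ctrl.hand_in(): hands the job in, once; it reports no verdict.
The state is a dict: "time_s": time; "qpos": joint angles; "joint_vel": joint speeds; "tau": joint torques, N m; "ee_pos": TCP position; "eef_rot": TCP orientation; "force": force on the tool from outside, world axes, zero at the start; "moment": the same for the moment, N m; "grip_width": finger opening in m.
Only numpy, scipy, OpenCV 4.12 (cv2) and the standard library are available. Lean on these libraries where they do the work, as an engineer would, in place of code of your own. Each camera call takes 0.05 s, during which the arm holds its last target.

## Working session

There is one attempt and no reset: what is moved stays moved. The work goes in short steps, Python scripts to look and compute and a tool call to move; the robot and the scene stay as the last step left them, time stands still between calls to the robot, and variables do not carry over. Pictures are saved under pics/ and viewed, and the job is handed in when it is done.

Besides the shell and the picture viewer there is one more tool, called after "Request:" as name([rows], argument=value, ...), one row to a line, values as JSON. drive_tool: Moves the arm, as the interface text tells. Its arguments: {"type":"object","properties":{"increments":{"type":"array"},"squeeze":{"type":"number"}},"required":["increments"]}

```bash
mkdir -p pics; cat > h.py <<'E'
import numpy as np, cv2
from station import ctrl
from scipy.spatial.transform import Rotation as Ro
def save(name,img): cv2.imwrite('pics/'+name+'.png',cv2.cvtColor(img,cv2.COLOR_RGB2BGR))
def cam(name):
    c=ctrl.calibration(name); R=Ro.from_rotvec(np.array(c['rvec']).ravel()).as_matrix(); t=np.array(c['tvec']).ravel()
    return c,R,t
def plane(c3,u,v,z):
    c,R,t=c3; d=R.T@np.array([(u-c['cx'])/c['fx'],(v-c['cy'])/c['fy'],1]); o=-R.T@t
    return o+d*(z-o[2])/d[2]
def proj(c3,P):
    c,R,t=c3; p=R@np.array(P)+t; return c['fx']*p[0]/p[2]+c['cx'],c['fy']*p[1]/p[2]+c['cy']
E
python3 - <<'E'
from h import *
o=ctrl.get_obs(); print(o)
for n in ['top','side','wrist']:
    i=ctrl.camera(n); save(n+'0',i); np.save('pics/%s0.npy'%n,i); print(n,ctrl.calibration(n))
E
```

```text
{'time_s': 0.0, 'qpos': array([ 1.06238439e+00,  3.00463604e-01,  1.52158323e+00, -2.01717826e-05,
        1.32065498e+00, -6.65776403e-02]), 'joint_vel': array([ 0.00022925,  0.00112585, -0.00049968, -0.0004545 ,  0.00063633,
        0.00044579]), 'tau': array([ 7.03038677e-04, -5.31798756e+01, -3.52745354e+01,  7.10150390e-02,
        2.43337720e-02, -1.88106715e-04]), 'ee_pos': array([0.23506128, 0.49698049, 0.22188951]), 'eef_rot': array([-3.14153836e+00,  1.10800021e-03,  1.12896706e+00]), 'force': array([-0.24015575, -0.31834101,  0.17132716]), 'moment': array([ 0.02665312, -0.01479317,  0.01559618]), 'grip_width': 0.09405707366567914}
top {'fx': 371.21713860652443, 'fy': 371.21713860652443, 'cx': 253.61851039612418, 'cy': 185.60618872597797, 'rvec': array([ 2.12420192, -2.17602554,  0.19061226]), 'tvec': array([-0.01890105,  0.57853994,  1.02400154])}
side {'fx': 443.1889832982293, 'fy': 443.1889832982293, 'cx': 250.9945675558907, 'cy': 199.61255702093936, 'rvec': array([ 2.13056106, -0.99579641,  0.41586112]), 'tvec': array([-0.39585739,  0.35527406,  1.19516063])}
wrist {'fx': 295.03501705863823, 'fy': 295.03501705863823, 'cx': 252.71440979941298, 'cy': 190.57634082450315, 'rvec': array([-2.48583285, -1.57525842, -0.17948194]), 'tvec': array([-0.54914656, -0.02486842,  0.38889948])}
```

View pics/top0.png

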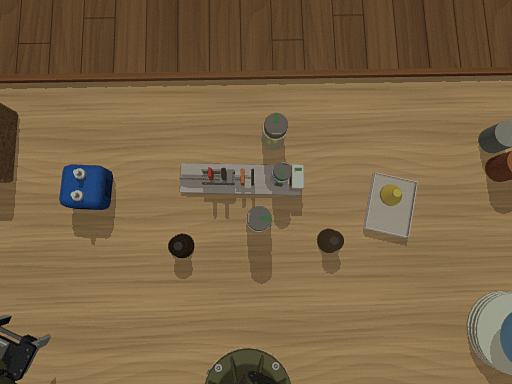

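View pics/side0.png

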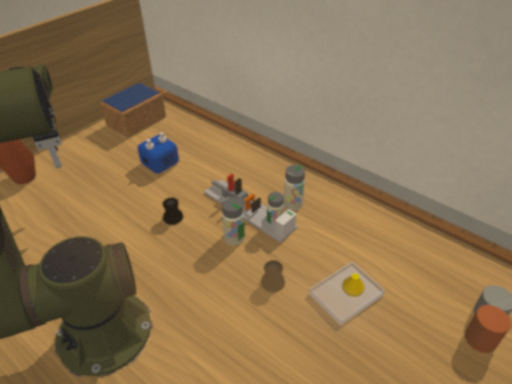

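View pics/wrist0.png

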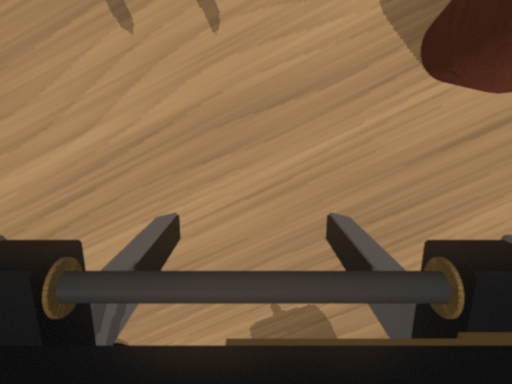

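Three jars are visible in the top view, at about (275,126), (259,218) and (282,174). The one at (282,174) stands on the plate beside the white reader and looks the smallest. I'll confirm that in a crop.

```bash
python3 - <<'E'
from h import *
i=np.load('pics/top0.npy'); a=cv2.resize(i[100:240,172:312],(800,800),interpolation=cv2.INTER_CUBIC)[0:600]
save('topc',a)
i=np.load('pics/side0.npy'); a=cv2.resize(i[155:255,195:315],(720,600),interpolation=cv2.INTER_CUBIC)
save('sidec',a)
T=cam('top')
for n,u,v in [('A',275,120),('B',259,218),('C',282,170)]:
    print(n,plane(T,u,v,.128))
for u,v in [(180,164),(180,193),(302,195),(303,165)]: print(plane(T,u,v,.012))
print(plane(T,291,177,.075),plane(T,303,177,.075))
E
```

```text
A [ 0.74516822 -0.09399881  0.128     ]
B [ 0.47877964 -0.04278936  0.128     ]
C [ 0.6055371 -0.1079424  0.128    ]
[0.65339955 0.18459297 0.012     ]
[0.56595467 0.18415458 0.012     ]
[ 0.55168438 -0.17645331  0.012     ]
[ 0.6424522  -0.18363785  0.012     ]
[ 0.59541673 -0.13800845  0.075     ] [ 0.59466816 -0.17188195  0.075     ]
```

View pics/topc.png

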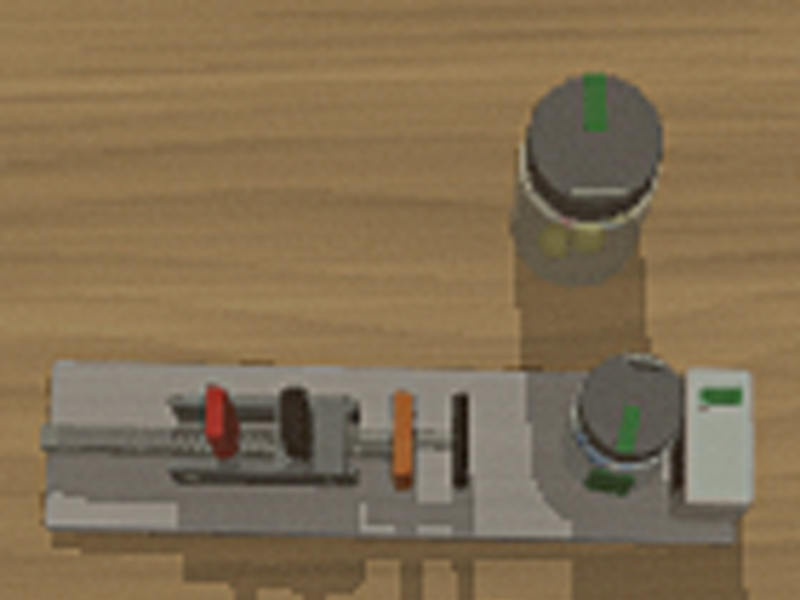

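View pics/sidec.png

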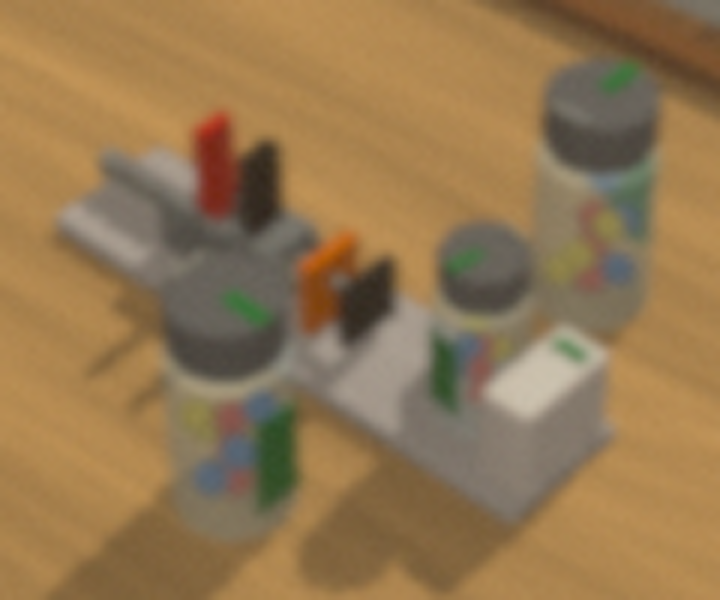

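```bash
python3 - <<'E'
from h import *
T=cam('top')
f=lambda x,y,z: plane(T,172+x/5.714-.4,100+y/5.714-.4,z)
a=f(52,362,.012);b=f(45,528,.012);c=f(737,540,.012)
print(a,b,c, np.degrees(np.arctan2(*(c-b)[1::-1])), np.linalg.norm(c-b))
r=[f(688,370,.075),f(752,375,.075),f(752,508,.075),f(688,500,.075)]
print(np.round(r,3)); print('lid',f(633,410,.128), 'tagstripe',f(626,450,.128))
# camera in tool frame
o=ctrl.get_obs(); W=cam('wrist'); Rt=Ro.from_euler('xyz',o['eef_rot']).as_matrix()
C=-W[1].T@W[2]; print('cam in tool',Rt.T@(C-o['ee_pos']),'axes',np.round(Rt.T@W[1].T,3))
# A height from side
S=cam('side'); k=lambda x,y,z: plane(S,195+x/6,155+y/6,z)
for z in (.12,.14,.16,.18): print(z,'A',k(601,78,z),f(595,130,z),'B',k(232,290,z), plane(T,259,218,z))
E
```

```text
[0.65655197 0.18252401 0.012     ] [0.5689561  0.18571186 0.012     ] [ 0.55445889 -0.17235518  0.012     ] -92.31849269295398 0.3583603967373189
[[ 0.632 -0.142  0.075]
 [ 0.628 -0.174  0.075]
 [ 0.562 -0.171  0.075]
 [ 0.567 -0.14   0.075]]
lid [ 0.60182715 -0.10882361  0.128     ] tagstripe [ 0.58289524 -0.10483524  0.128     ]
cam in tool [-0.00050942 -0.06411096 -0.16191893] axes [[ 1.     0.001  0.   ]
 [-0.001  0.974  0.226]
 [ 0.    -0.226  0.974]]
0.12 A [ 0.76889225 -0.06650484  0.12      ] [ 0.74112509 -0.09648595  0.12      ] B [ 0.50530581 -0.02215018  0.12      ] [ 0.47932308 -0.0430754   0.12      ]
0.14 A [ 0.74794749 -0.08053613  0.14      ] [ 0.73443176 -0.0946825   0.14      ] B [ 0.48994577 -0.03712124  0.14      ] [ 0.47796448 -0.0423603   0.14      ]
0.16 A [ 0.72700274 -0.09456743  0.16      ] [ 0.72773843 -0.09287906  0.16      ] B [ 0.47458573 -0.05209229  0.16      ] [ 0.47660589 -0.0416452   0.16      ]
0.18 A [ 0.70605798 -0.10859872  0.18      ] [ 0.72104509 -0.09107562  0.18      ] B [ 0.45922569 -0.06706335  0.18      ] [ 0.47524729 -0.04093011  0.18      ]
```

Jar C (crop 633,410) is confirmed: it has the thinnest body and lid and stands on the stand plate beside the reader. A and B are wider, about 155 mm tall, and stand on the table. I'll move over it for a wrist view.

Request:
drive_tool([
  [[0,0,0],[-24.2,40.3,-4.3],1],
  [[0,0,0],[-24.2,40.3,-4.3],1],
  [[0,0,0],[-24.2,40.3,-4.3],1],
  [[0,0,0],[-24.2,40.3,-4.3],1],
  [[0,0,0],[-24.2,40.3,-4.3],1],
  [[0,0,0],[-24.2,40.3,-4.3],1],
  [[0,0,0],[-24.2,40.3,-4.3],1],
  [[0,0,0],[-24.2,40.3,-4.3],1],
  [[0,0,0],[-24.2,40.3,-4.3],1],
  [[0,0,0],[-24.2,40.3,-4.3],1],
  [[0,0,0],[-24.2,40.3,-4.3],1],
  [[0,0,0],[-24.2,40.3,-4.3],1],
  [[0,0,0],[-24.2,40.3,-4.3],1],
  [[0,0,0],[-24.2,40.3,-4.3],1],
  [[0,0,10],[0,0,0],1],
  [[0,0,10],[0,0,0],1],
  [[0,0,10],[0,0,0],1],
  [[0,0,10],[0,0,0],1],
  [[0,0,10],[0,0,0],1],
  [[0,0,10],[0,0,0],1],
])

```text
time_s: 2.65
ee_pos: [0.6002, -0.0503, 0.2823]
eef_rot: [-3.141, 0.001, 0.076]
force: [0.5, -0.4, -0.5]
grip_width: 0.0939
```

```bash
python3 - <<'E'
from h import *
o=ctrl.get_obs(); print(o['time_s'],o['ee_pos'],o['eef_rot'],o['force'])
W=cam('wrist'); i=ctrl.camera('wrist'); np.save('pics/w1.npy',i); save('w1',i)
import pickle; pickle.dump(W,open('w1.pkl','wb'))
E
```

```text
2.65 [ 0.60024934 -0.05031415  0.28230704] [-3.14146147e+00  6.46835324e-04  7.60377804e-02] [ 0.46796485 -0.43662068 -0.49328582]
```

View pics/w1.png

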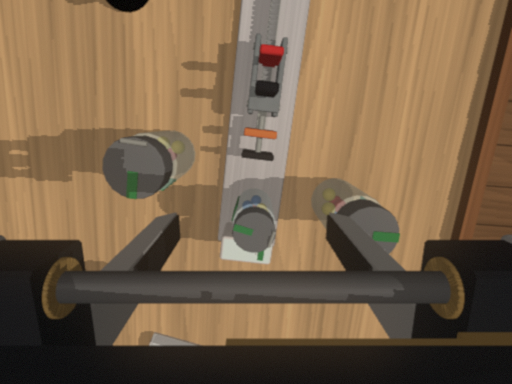

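The wrist view shows the jar lid at (254,228) with its stripe pointing left, the reader at (248,249), the pad at (258,155), the jaw at (260,133), the handle at (267,88) and the trigger at (270,55). Next I'll measure these.

```bash
python3 - <<'E'
from h import *
import pickle
i=np.load('pics/w1.npy'); W=pickle.load(open('w1.pkl','rb'))
save('w1c',cv2.resize(i[190:270,215:295],(600,600),interpolation=cv2.INTER_CUBIC))
save('w1d',cv2.resize(i[0:200,200:320],(480,800),interpolation=cv2.INTER_CUBIC)[:600])
h=cv2.cvtColor(i,cv2.COLOR_RGB2HSV)
g=cv2.inRange(h,(45,90,40),(80,255,255))
n,l,s,c=cv2.connectedComponentsWithStats(g)
for k in range(1,n):
    if s[k][4]>8: print('green',s[k],c[k])
for nm,lo,hi in [('red',(0,180,60),(5,255,255)),('orange',(6,180,100),(14,255,255))]:
    g=cv2.inRange(h,lo,hi); n,l,s,c=cv2.connectedComponentsWithStats(g)
    for k in range(1,n):
        if s[k][4]>20: print(nm,s[k],c[k])
E
```

```text
green [127 172  10  27 245] [131.62040816 184.79591837]
green [234 225  19  10 104] [242.67307692 229.48076923]
green [373 232  26  10 219] [385.56621005 236.48858447]
green [258 252   5   8  27] [260.2962963 255.2962963]
red [260  45  23  21 380] [270.41842105  54.58157895]
```

View pics/w1c.png

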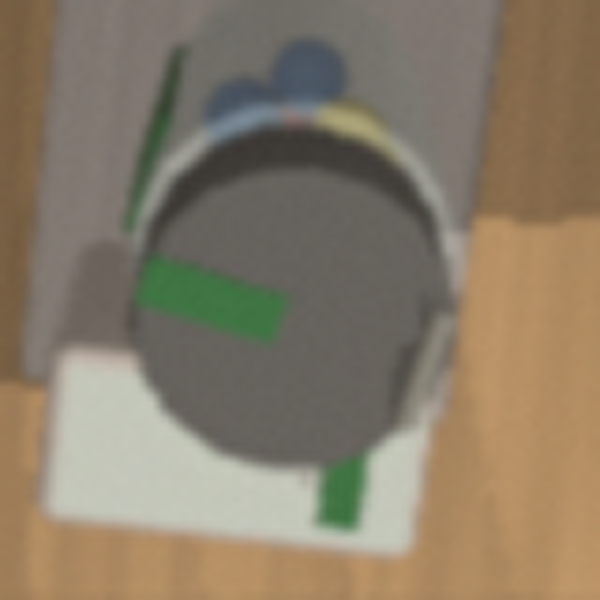

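View pics/w1d.png

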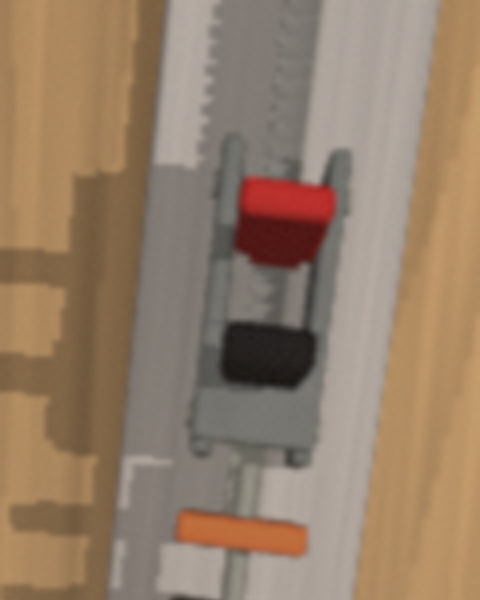

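```bash
python3 - <<'E'
from h import *
import pickle
W=pickle.load(open('w1.pkl','rb'))
c=lambda x,y,z: plane(W,215+x/7.5-.43,190+y/7.5-.43,z)
d=lambda x,y,z: plane(W,200+x/4-.38,y/4-.38,z)
jar=c(290,317,.128); print('jar',jar,'diam',c(133,317,.128)-c(448,317,.128), c(290,167,.128)-c(290,467,.128))
a,b=c(284,320,.128),c(141,280,.128); print('stripe ends',a,b,'ang',np.degrees(np.arctan2(*(b-a)[1::-1])),'from ctr',np.degrees(np.arctan2(*(b-jar)[1::-1])))
L0,L1,R0,R1=d(168,0,.012),d(110,600,.012),d(438,0,.012),d(355,600,.012)
for p,q in [(L0,L1),(R0,R1)]: print('edge ang',np.degrees(np.arctan2(*(q-p)[1::-1])))
ang=np.radians(-92.5)
for p,q in [(L0,L1),(R0,R1)]:ang
# stand frame: origin via center line, and reader back edge
for an in (-92,-92.5,-93):
    X=np.array([np.cos(np.radians(an)),np.sin(np.radians(an))]);Y=np.array([-X[1],X[0]])
    pts={'L0':L0,'L1':L1,'R0':R0,'R1':R1,'jar':jar,'rd_bl':c(45,517,.075),'rd_br':c(410,555,.075),'rd_tl':c(62,348,.075),
     'tr_l':d(243,180,.11),'tr_r':d(333,183,.11),'tr_il':d(240,213,.11),'tr_ir':d(333,218,.11),'h_l':d(225,322,.11),'h_r':d(315,328,.11),'jaw_l':d(180,511,.066),'jaw_r':d(307,525,.066)}
    print(an,{k:(round((v[:2]@X)*1000),round((v[:2]@Y)*1000)) for k,v in pts.items()})
E
```

```text
jar [ 0.605856   -0.10752439  0.128     ] diam [-0.04763217 -0.00367285  0.        ] [-3.71476594e-03  4.81518319e-02 -5.55111512e-17]
stripe ends [ 0.60498557 -0.10807592  0.128     ] [ 0.58295765 -0.10334108  0.128     ] ang 167.8690220816969 from ctr 169.6467949451813
edge ang -92.27617738231461
edge ang -91.9854211715653
-92 {'L0': (-188, 563), 'L1': (9, 562), 'R0': (-198, 651), 'R1': (-1, 651), 'jar': (86, 609), 'rd_bl': (150, 572), 'rd_br': (150, 638), 'rd_tl': (117, 572), 'tr_l': (-114, 594), 'tr_r': (-115, 618), 'tr_il': (-106, 594), 'tr_ir': (-107, 619), 'h_l': (-78, 594), 'h_r': (-79, 618), 'jaw_l': (-27, 586), 'jaw_r': (-27, 626)}
-92.5 {'L0': (-193, 562), 'L1': (4, 562), 'R0': (-203, 649), 'R1': (-7, 651), 'jar': (81, 610), 'rd_bl': (145, 573), 'rd_br': (144, 640), 'rd_tl': (112, 573), 'tr_l': (-119, 593), 'tr_r': (-121, 617), 'tr_il': (-111, 593), 'tr_ir': (-112, 618), 'h_l': (-83, 593), 'h_r': (-85, 617), 'jaw_l': (-32, 585), 'jaw_r': (-33, 626)}
-93 {'L0': (-198, 560), 'L1': (-1, 562), 'R0': (-209, 647), 'R1': (-13, 651), 'jar': (76, 611), 'rd_bl': (140, 574), 'rd_br': (139, 641), 'rd_tl': (107, 574), 'tr_l': (-124, 592), 'tr_r': (-126, 616), 'tr_il': (-116, 592), 'tr_ir': (-118, 617), 'h_l': (-89, 592), 'h_r': (-90, 616), 'jaw_l': (-37, 585), 'jaw_r': (-38, 625)}
```

Stand +x points at world −92.1°, the jar axis is at about (0.605, −0.108), and the tag points at about 169°, so the jar needs about +99°. The hinge pin lies at −11°, so I'll grip at yaw −50° to stay clear of it.

Request:
drive_tool([
  [[0,0,0],[0.2,29,0],1],
  [[0,0,0],[0.2,28.9,0],1],
  [[0,0,9.1],[0,0,0],1],
  [[0,0,9.1],[0,0,0],1],
  [[0,0,9.1],[0,0,0],1],
  [[0,0,9.1],[0,0,0],1],
  [[0,0,9],[0,0,0],1],
  [[0,0,9],[0,0,20],1],
  [[0,0,0],[0,0,40],1],
  [[0,0,0],[0,0,40],1],
  [[0,0,0],[0,0,22],1],
])

```text
time_s: 4.08
ee_pos: [0.6047, -0.1078, 0.1582]
eef_rot: [3.14, 0.002, -0.865]
force: [-0.1, -0.9, 0.4]
grip_width: 0.0941
```

```bash
python3 - <<'E'
from h import *
o=ctrl.get_obs(); print(o['time_s'],o['ee_pos'],o['eef_rot'],o['force'])
W=cam('wrist'); i=ctrl.camera('wrist'); np.save('pics/w2.npy',i); save('w2',i)
import pickle; pickle.dump(W,open('w2.pkl','wb'))
E
```

```text
4.075 [ 0.60468159 -0.1078338   0.15821455] [ 3.13990097e+00  2.30697378e-03 -8.64593870e-01] [-0.05509235 -0.89281568  0.39818685]
```

View pics/w2.png

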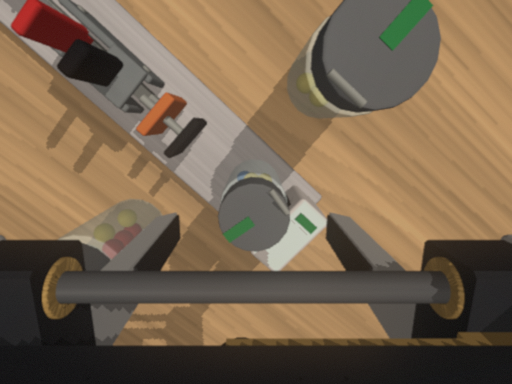

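The lid centre is at about (254,215), midway between the fingers, with the stripe at (239,230) and the pin at (280,200), both off the finger line. I'll check y numerically.

```bash
python3 - <<'E'
from h import *
import pickle
W=pickle.load(open('w2.pkl','rb')); i=np.load('pics/w2.npy')
save('w2c',cv2.resize(i[165:275,200:310],(600,600),interpolation=cv2.INTER_CUBIC))
o=ctrl.get_obs();Rt=Ro.from_euler('xyz',o['eef_rot']).as_matrix()
for v in (213,215,217):
    p=plane(W,254,v,.128); print(p, Rt.T@(p-o['ee_pos']))
E
```

```text
[ 0.60969388 -0.10625722  0.128     ] [ 0.00278063 -0.0053451   0.02787278]
[ 0.60861036 -0.10718438  0.128     ] [ 0.002783   -0.00391906  0.02787761]
[ 0.60752332 -0.10811455  0.128     ] [ 0.00278538 -0.00248838  0.02788247]
```

View pics/w2c.png

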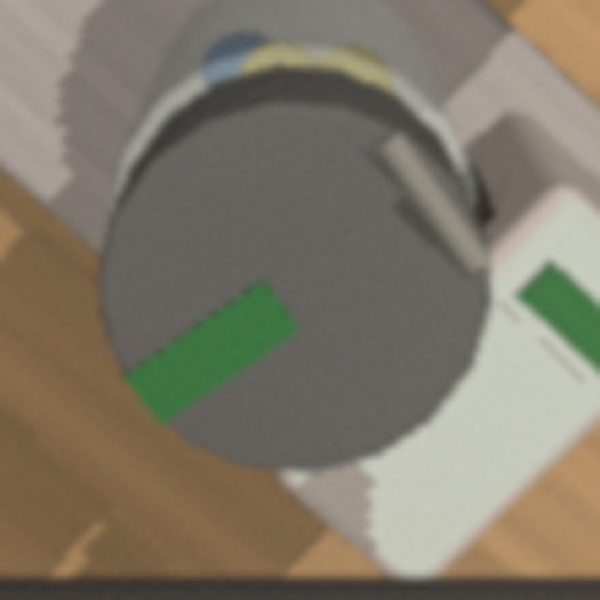

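Request:
drive_tool([
  [[0,0,0],[0.5,-1,15],1],
  [[0,0,0],[0.5,-1,15],1],
  [[0,0,0],[0,0,10],1],
  [[0,0,0],[0,0,0],0.65],
  [[0,0,0],[0,0,0],0.55],
  [[0,0,0],[0,0,0],0.45],
  [[0,0,0],[0,0,0],0.45],
  [[0,0,0],[0,0,0],0.45],
], squeeze=12)

```text
time_s: 5.12
ee_pos: [0.6077, -0.1074, 0.1208]
eef_rot: [-3.141, -0.0, -0.868]
force: [-0.1, 0.4, 1.4]
grip_width: 0.0499
```

```bash
python3 - <<'E'
from h import *
import pickle
W=pickle.load(open('w2.pkl','rb'))
c=lambda x,y: plane(W,200+x/5.4545-.4,165+y/5.4545-.4,.128)
a,b=c(282,305),c(145,398);print(np.degrees(np.arctan2(*(b-a)[1::-1])))
b2=c(297,285);print(np.degrees(np.arctan2(*(b-b2)[1::-1])))
p,q=c(283,477),c(100,255)
print(np.degrees(np.arctan2(*(plane(W,200+283/5.4545-.4,165+477/5.4545-.4,.012)-plane(W,200,165+160/5.4545-.4,.012))[1::-1])))
p,q=c(390,145),c(480,262);m=(p+q)/2;print('pin dir',m-b2, np.degrees(np.arctan2(*(q-p)[1::-1])))
E
```

```text
166.04756437543372
168.50209318033495
-100.14828323573929
pin dir [ 0.01910791 -0.00617076  0.        ] -102.1605504358236
```

Gripped at 49.9 mm. Now I'll turn the jar by +100° about world z.

Request:
drive_tool([
  [[0,0,-5],[0,0,0],0.45],
  [[0,0,-10],[0,0,0],0.45],
  [[0,0,-10],[0,0,0],0.45],
  [[0,0,-10],[0,0,0],0.45],
  [[0,0,-10],[0,0,0],0.45],
  [[0,0,-10],[0,0,0],0.45],
  [[0,0,-10],[0,0,0],0.45],
  [[0,0,-10],[0,0,0],0.45],
  [[0,0,-10],[0,0,0],0.45],
  [[0,0,-10],[0,0,0],0.45],
  [[0,0,-5],[0,0,0],0.45],
  [[0,0,0],[0,0,0],0.45],
])

```text
time_s: 6.62
ee_pos: [0.6078, -0.1075, 0.1208]
eef_rot: [3.141, -0.0, 0.877]
force: [0.8, 0.1, 0.9]
grip_width: 0.0495
```

```bash
python3 - <<'E'
from h import *
import pickle
for n in ['wrist','top']:
    W=cam(n); i=ctrl.camera(n); np.save('pics/%s3.npy'%n,i); save(n+'3',i)
    pickle.dump(W,open(n+'3.pkl','wb'))
save('top3c',cv2.resize(np.load('pics/top3.npy')[150:210,172:312],(800,343),interpolation=cv2.INTER_CUBIC))
E
```

```text
(no output)
```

View pics/wrist3.png

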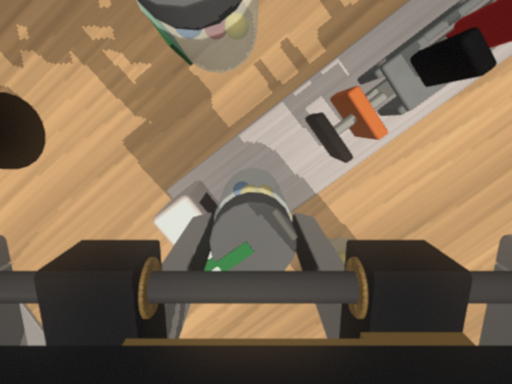

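Request:
drive_tool([
  [[0,0,0],[0,0,0],0.6],
  [[0,0,0],[0,0,0],0.75],
  [[0,0,0],[0,0,0],1],
  [[0,0,0],[0,0,0],1],
  [[0,0,0],[0,0,-30],1],
  [[0,0,0],[0,0,-40],1],
  [[0,0,-9.4],[0,0,-40],1],
  [[0,0,-9.4],[0,0,-20],1],
  [[0,0,-9.4],[0,0,0],1],
  [[0,0,-9.4],[0,0,0],1],
  [[0,0,0],[-40,-6,0],1],
  [[0,0,0],[-40,-6,0],1],
  [[0,0,0],[0,0,0],1],
])

```text
time_s: 8.35
ee_pos: [0.5921, -0.1891, 0.2505]
eef_rot: [-3.141, 0.0, 1.531]
force: [0.2, -0.2, -0.0]
grip_width: 0.0939
```

```bash
python3 - <<'E'
from h import *
import pickle
o=ctrl.get_obs(); print(o['time_s'],o['ee_pos'],o['eef_rot'],o['force'])
n='wrist'
W=cam(n); i=ctrl.camera(n); np.save('pics/%s4.npy'%n,i); save(n+'4',i)
pickle.dump(W,open(n+'4.pkl','wb'))
E
```

```text
8.35 [ 0.59210137 -0.18909204  0.25045493] [-3.14129464e+00  7.44249277e-05  1.53091281e+00] [ 0.1976167  -0.21252447 -0.04692333]
```

View pics/wrist4.png

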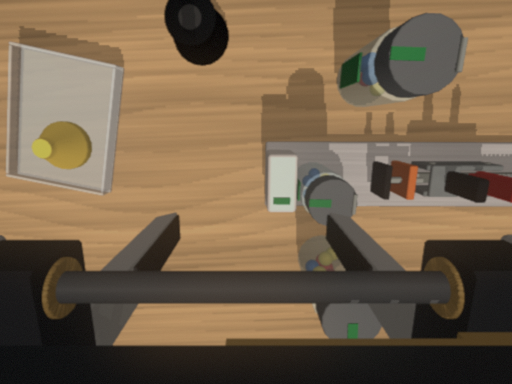

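I moved toward the reader by mistake, which did no harm and gives a clear view: the lid is at (330,198), the stripe at (320,203) points at the reader at (283,180), and the jar is upright. I'll measure the stripe angle.

```bash
python3 - <<'E'
from h import *
import pickle
i=np.load('pics/wrist4.npy'); W=pickle.load(open('wrist4.pkl','rb'))
save('w4c',cv2.resize(i[140:230,260:380],(800,600),interpolation=cv2.INTER_CUBIC))
h=cv2.cvtColor(i,cv2.COLOR_RGB2HSV); g=cv2.inRange(h,(45,90,40),(80,255,255))
g[:,:300]=0;g[:190]=0;g[215:]=0;g[:,345:]=0
v,u=np.nonzero(g); print(len(u))
P=np.array([plane(W,a,b,.128)[:2] for a,b in zip(u,v)]); m=P.mean(0); _,_,vt=np.linalg.svd(P-m); print(m,np.degrees(np.arctan2(vt[0,1],vt[0,0])))
# plate edge lower & upper
e=[(300,205),(510,205)]
E
```

```text
149
[ 0.6091223  -0.12353036] 87.75585998782931
```

View pics/w4c.png

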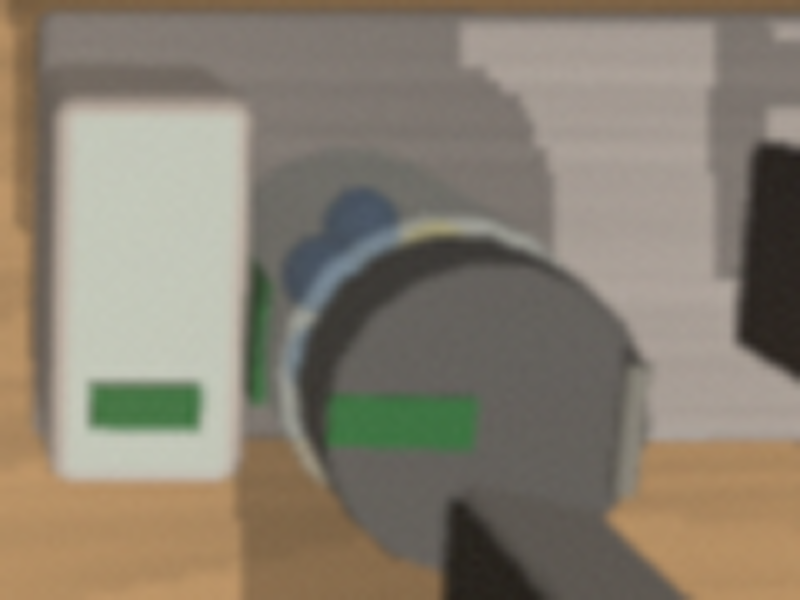

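The stripe lies at −92.2°, matching the reader direction, and the jar is free. Next I'll move over the trigger.

Request:
drive_tool([
  [[0,0,0],[41.7,1.1,0],1],
  [[0,0,0],[41.7,1.1,0],1],
  [[0,0,0],[41.7,1.1,0],1],
  [[0,0,0],[41.7,1.2,0],1],
  [[0,0,0],[41.7,1.2,0],1],
  [[0,0,0],[41.7,1.2,0],1],
  [[0,0,0],[0,0,30],1],
  [[0,0,0],[0,0,20],1],
  [[0,0,0],[0,0,0],1],
])

```text
time_s: 9.52
ee_pos: [0.6081, 0.0639, 0.1995]
eef_rot: [-3.139, 0.0, 1.535]
force: [-1.0, -0.3, -0.4]
grip_width: 0.0938
```

```bash
python3 - <<'E'
from h import *
import pickle
o=ctrl.get_obs(); print(o['time_s'],o['ee_pos'],o['eef_rot'],o['force'])
n='wrist'
W=cam(n); i=ctrl.camera(n); np.save('pics/%s5.npy'%n,i); save(n+'5',i)
pickle.dump(W,open(n+'5.pkl','wb'))
save('w5c',cv2.resize(i[140:240,200:320],(720,600),interpolation=cv2.INTER_CUBIC))
E
```

```text
9.525 [0.60810094 0.06386389 0.19946222] [-3.13901784e+00  1.18869921e-04  1.53500653e+00] [-0.98040252 -0.25798982 -0.43488883]
```

View pics/wrist5.png

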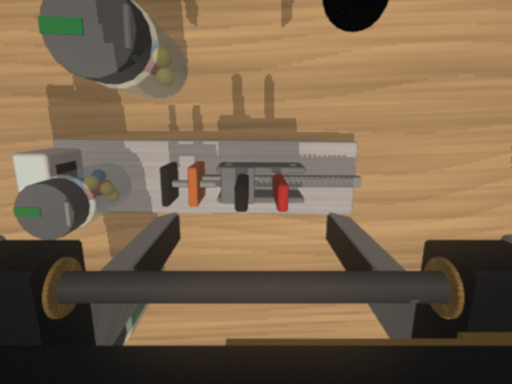

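View pics/w5c.png

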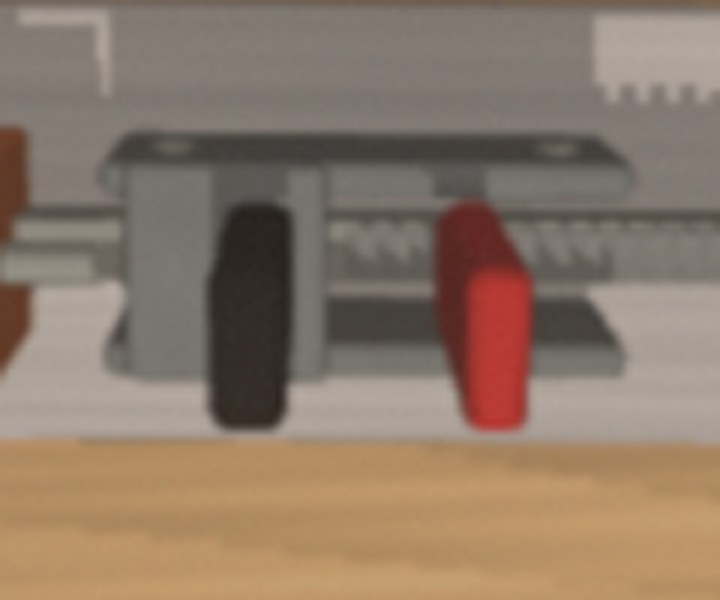

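```bash
python3 - <<'E'
from h import *
import pickle
W=pickle.load(open('wrist5.pkl','rb')); o=ctrl.get_obs();Rt=Ro.from_euler('xyz',o['eef_rot']).as_matrix()
c=lambda x,y,z: (Rt.T@(plane(W,200+x/6-.4,140+y/6-.4,z)-o['ee_pos'])*1000).round(1)
for n,x,y in [('tr out',530,350),('tr in',468,350),('h in',288,350),('h out',210,350),('tr near',497,430),('tr far',497,270)]: print(n,c(x,y,.11))
for n,p in [('jar',(52,208)),]: print(n,plane(W,*p,.128))
# finger tip inner corners: tool z=17, seen at px 180,327
cc,R,t=W
for sx in (-.047,.047): print(proj(W,o['ee_pos']+Rt@np.array([sx,0,.017])))
E
```

```text
tr out [30.3 -0.1 90.8]
tr in [21.2 -0.1 90.8]
h in [-5.2 -0.1 90.8]
h out [-16.6  -0.1  90.8]
tr near [25.8 12.1 90.8]
tr far [ 25.2 -12.1  90.8]
jar [ 0.60663027 -0.1023085   0.128     ]
(np.float64(179.86978556653577), np.float64(226.84535832630155))
(np.float64(327.67362501633795), np.float64(226.9585551788352))
```

The handle and trigger are centred on the tool (−16.6 / +30.3 mm), so I'll bias 1 mm toward the handle, descend and make the first squeeze.

Request:
drive_tool([
  [[0,0,0],[-1,0,35],1],
  [[0,0,0],[0,0,35],1],
  [[0,0,0],[0,0,25],1],
  [[0,0,0],[0,0,9.5],0.9],
  [[0,0,0],[0,0,0],0.66],
  [[0,0,0],[0,0,0],0.66],
  [[0,0,0],[0,0,0],0.5],
  [[0,0,0],[0,0,0],0.45],
], squeeze=21)

```text
time_s: 10.58
ee_pos: [0.6094, 0.0631, 0.0975]
eef_rot: [3.139, -0.002, 1.534]
force: [0.4, 8.0, 3.9]
grip_width: 0.0479
```

```bash
python3 - <<'E'
from h import *
import pickle
o=ctrl.get_obs(); print(o['time_s'],o['ee_pos'],o['eef_rot'],o['force'])
for n in ['wrist','top','side']:
    W=cam(n); i=ctrl.camera(n); np.save('pics/%s6.npy'%n,i); save(n+'6',i)
    pickle.dump(W,open(n+'6.pkl','wb'))
save('top6c',cv2.resize(np.load('pics/top6.npy')[150:210,172:312],(800,343),interpolation=cv2.INTER_CUBIC))
save('side6c',cv2.resize(np.load('pics/side6.npy')[155:255,195:315],(720,600),interpolation=cv2.INTER_CUBIC))
E
```

```text
10.575 [0.60941378 0.06308438 0.09752647] [ 3.13923449e+00 -2.17889050e-03  1.53411068e+00] [0.40284053 7.9887455  3.89814263]
```

View pics/wrist6.png

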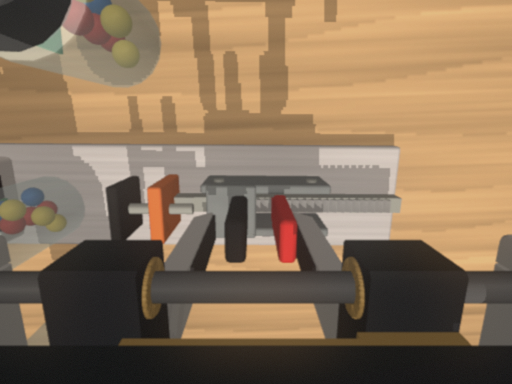

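View pics/top6c.png

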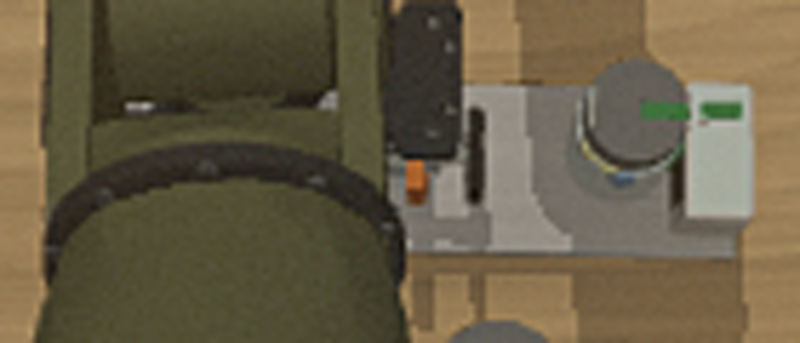

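View pics/side6c.png

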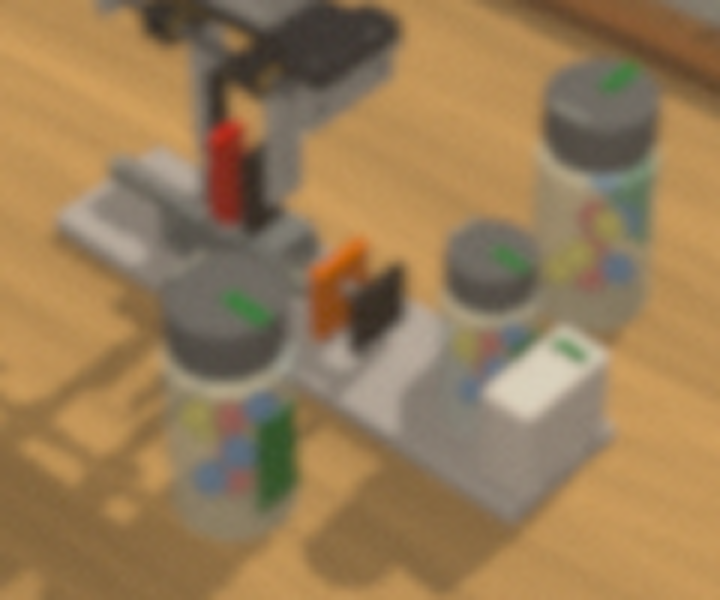

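The first squeeze is moving the jaw (8 N on the trigger, bars between the fingers), and the top view shows the pad at crop (477,155) and the jar at (635,115). I'll finish this stroke and do one more.

Request:
drive_tool([
  [[0,0,0],[0,0,0],0.41],
  [[0,0,0],[0,0,0],0.37],
  [[0,0,0],[0,0,0],0.35],
  [[0,0,0],[0,0,0],0.35],
])

```text
time_s: 11.22
ee_pos: [0.6094, 0.064, 0.0976]
eef_rot: [3.139, -0.003, 1.534]
force: [1.1, 14.2, 3.7]
grip_width: 0.0336
```

```bash
cat > m.py <<'E'
from h import *
import sys
k=sys.argv[1]
o=ctrl.get_obs(); print(o['time_s'],o['ee_pos'],o['force'].round(1),o['grip_width'])
T=cam('top'); i=ctrl.camera('top'); np.save('pics/t%s.npy'%k,i)
save('t'+k,cv2.resize(i[160:205,232:312],(800,450),interpolation=cv2.INTER_CUBIC))
E
python3 m.py 7
```

```text
11.225 [0.60940075 0.06400473 0.0975579 ] [ 1.1 14.2  3.7] 0.03359090479582096
```

View pics/t7.png

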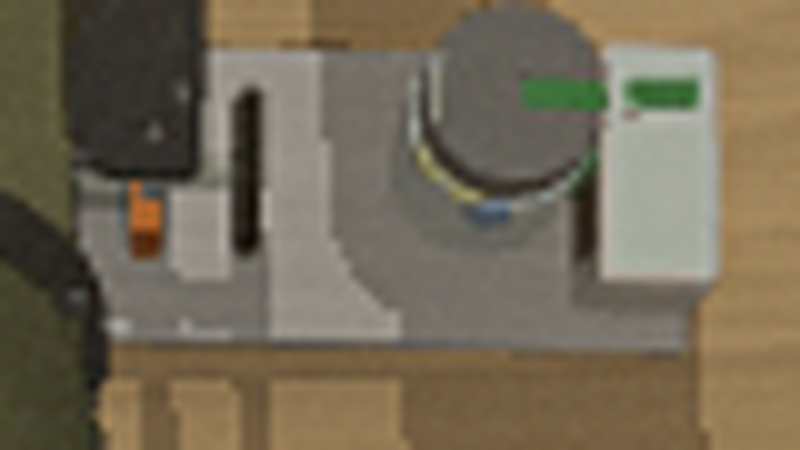

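Request:
drive_tool([
  [[0,0,0],[0,0,0],0.55],
  [[0,0,0],[0,0,0],0.68],
  [[0,0,0],[0,0,0],0.68],
  [[0,0,0],[0,0,0],0.68],
  [[0,0,0],[0,0,0],0.68],
  [[0,0,0],[0,0,0],0.52],
  [[0,0,0],[0,0,0],0.46],
  [[0,0,0],[0,0,0],0.4],
  [[0,0,0],[0,0,0],0.35],
  [[0,0,0],[0,0,0],0.35],
])

```text
time_s: 12.52
ee_pos: [0.6088, 0.064, 0.0962]
eef_rot: [3.141, -0.003, 1.535]
force: [1.3, 17.2, 0.6]
grip_width: 0.0334
```

```bash
cat >> m.py <<'E'
X=np.array([np.cos(np.radians(-92.1)),np.sin(np.radians(-92.1))])
s=lambda x,y,z: plane(T,232+x/10-.45,160+y/10-.45,z)[:2]@X*1000
def jaw(xp,xr=601): return s(xp,170,.066)-s(xr,100,.075)+145-38
E
python3 m.py 8; python3 - <<'E'
import sys; sys.argv=['m','x']
from h import *
T=cam('top')
src=open('m.py').read(); exec(src[src.index('X=np'):])
for x in (235,262,380): print(x,jaw(x))
E
```

```text
12.525 [0.60877892 0.0640387  0.09621274] [ 1.3 17.2  0.6] 0.03337908740147191
235 4.0073903000353255
262 11.66495492497583
380 45.1572953475723
```

View pics/t8.png

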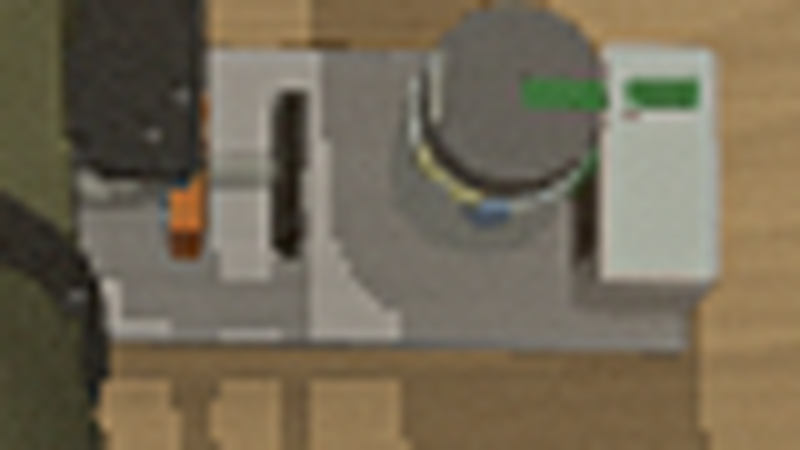

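Two strokes have carried the jaw about 24 mm (pad front at crop x≈305). Next is the third stroke.

Request:
drive_tool([
  [[0,0,0],[0,0,0],0.55],
  [[0,0,0],[0,0,0],0.68],
  [[0,0,0],[0,0,0],0.68],
  [[0,0,0],[0,0,0],0.68],
  [[0,0,0],[0,0,0],0.68],
  [[0,0,0],[0,0,0],0.52],
  [[0,0,0],[0,0,0],0.46],
  [[0,0,0],[0,0,0],0.4],
  [[0,0,0],[0,0,0],0.35],
  [[0,0,0],[0,0,0],0.35],
  [[0,0,0],[0,0,0],0.55],
  [[0,0,0],[0,0,0],0.68],
  [[0,0,0],[0,0,0],0.68],
  [[0,0,0],[0,0,0],0.68],
  [[0,0,0],[0,0,0],0.68],
])

```text
time_s: 14.45
ee_pos: [0.6087, 0.0617, 0.0961]
eef_rot: [-3.141, 0.0, 1.534]
force: [-0.0, 1.4, 0.0]
grip_width: 0.064
```

```bash
python3 m.py 9
```

```text
14.45 [0.60873177 0.06172583 0.09609466] [-0.   1.4  0. ] 0.06395780479927253
```

View pics/t9.png

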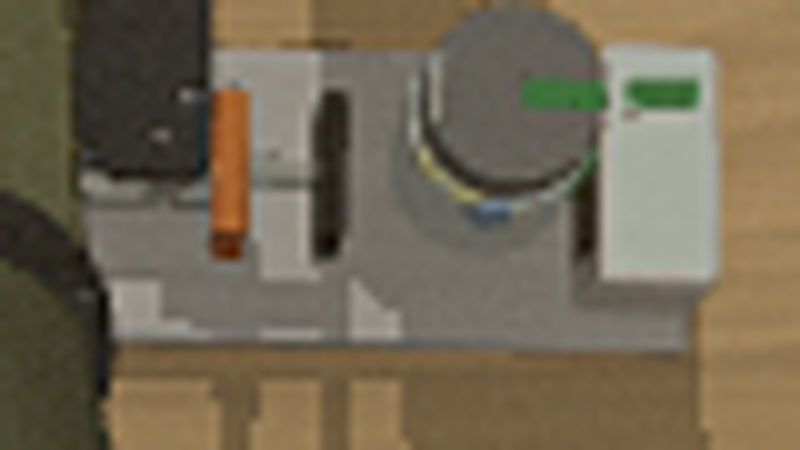

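The pad front is at crop x≈349, so the jaw is at about 36 mm. The fourth stroke will be slower because the pad gets close to the jar.

Request:
drive_tool([
  [[0,0,0],[0,0,0],0.54],
  [[0,0,0],[0,0,0],0.5],
  [[0,0,0],[0,0,0],0.47],
  [[0,0,0],[0,0,0],0.45],
  [[0,0,0],[0,0,0],0.43],
  [[0,0,0],[0,0,0],0.41],
  [[0,0,0],[0,0,0],0.39],
  [[0,0,0],[0,0,0],0.37],
  [[0,0,0],[0,0,0],0.35],
  [[0,0,0],[0,0,0],0.35],
])

```text
time_s: 15.75
ee_pos: [0.6088, 0.064, 0.0962]
eef_rot: [3.141, -0.003, 1.535]
force: [-0.0, 17.5, -2.0]
grip_width: 0.0334
```

```bash
python3 m.py 10
```

```text
15.75 [0.6087588  0.06402246 0.0961847 ] [-0.  17.5 -2. ] 0.03339702850121618
```

View pics/t10.png

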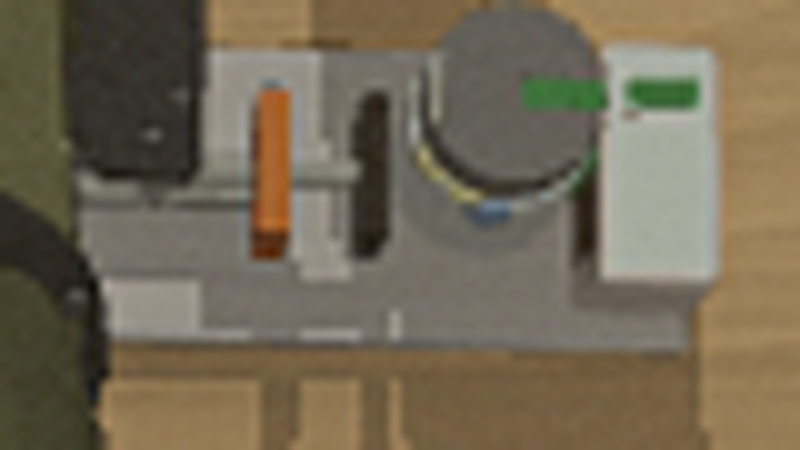

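The pad front is at ~390 (jaw ≈48), just short of the jar. I'll make a partial fifth stroke of about 6–7 mm so the last stroke has margin.

Request:
drive_tool([
  [[0,0,0],[0,0,0],0.5],
  [[0,0,0],[0,0,0],0.7],
  [[0,0,0],[0,0,0],0.7],
  [[0,0,0],[0,0,0],0.7],
  [[0,0,0],[0,0,0],0.7],
  [[0,0,0],[0,0,0],0.7],
  [[0,0,0],[0,0,0],0.64],
  [[0,0,0],[0,0,0],0.6],
  [[0,0,0],[0,0,0],0.57],
  [[0,0,0],[0,0,0],0.55],
  [[0,0,0],[0,0,0],0.53],
  [[0,0,0],[0,0,0],0.51],
  [[0,0,0],[0,0,0],0.49],
  [[0,0,0],[0,0,0],0.49],
])

```text
time_s: 17.55
ee_pos: [0.6088, 0.0627, 0.0962]
eef_rot: [3.141, -0.001, 1.534]
force: [-0.2, 7.7, -1.0]
grip_width: 0.0462
```

```bash
python3 m.py 11
```

```text
17.55 [0.60877003 0.06270563 0.09616772] [-0.2  7.7 -1. ] 0.04622887167347918
```

View pics/t11.png

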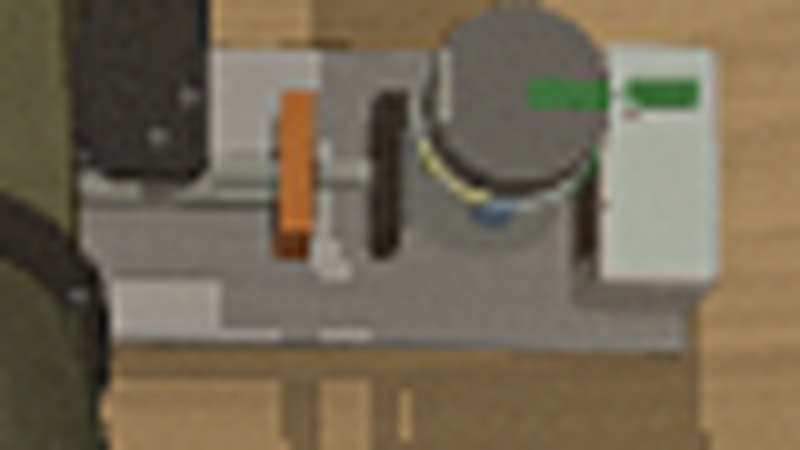

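The jaw advanced ~6.5 mm, the pad is touching, and the jar slid ~2 mm toward the reader with its stripe still pointing there. I'll release and start the next stroke slowly.

Request:
drive_tool([
  [[0,0,0],[0,0,0],0.6],
  [[0,0,0],[0,0,0],0.7],
  [[0,0,0],[0,0,0],0.7],
  [[0,0,0],[0,0,0],0.7],
  [[0,0,0],[0,0,0],0.7],
  [[0,0,0],[0,0,0],0.7],
  [[0,0,0],[0,0,0],0.64],
  [[0,0,0],[0,0,0],0.61],
  [[0,0,0],[0,0,0],0.59],
  [[0,0,0],[0,0,0],0.57],
  [[0,0,0],[0,0,0],0.56],
  [[0,0,0],[0,0,0],0.55],
  [[0,0,0],[0,0,0],0.54],
  [[0,0,0],[0,0,0],0.53],
  [[0,0,0],[0,0,0],0.53],
])

```text
time_s: 19.48
ee_pos: [0.6088, 0.063, 0.0962]
eef_rot: [3.141, -0.002, 1.534]
force: [1.7, 10.2, -1.0]
grip_width: 0.0499
```

```bash
python3 m.py 12
```

```text
19.475 [0.60880173 0.06302096 0.09616115] [ 1.7 10.2 -1. ] 0.04994608192199666
```

View pics/t12.png

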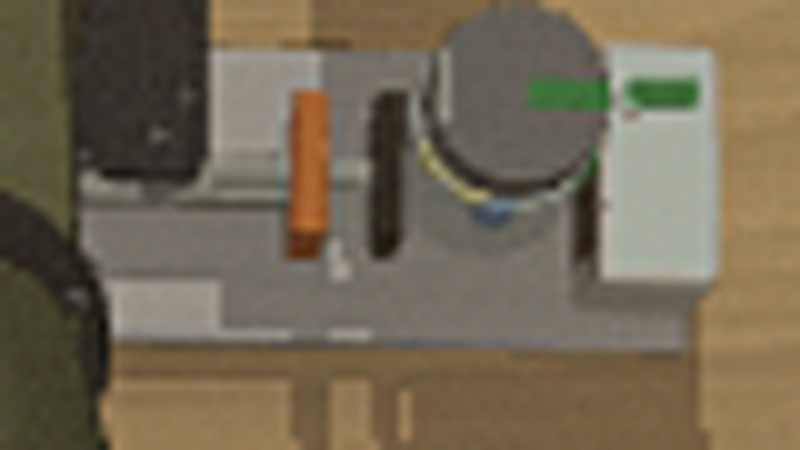

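```bash
cat > e.py <<'E'
from h import *
import sys
T=cam('top'); X=np.array([np.cos(np.radians(-92.1)),np.sin(np.radians(-92.1))])
S=lambda u,v,z: plane(T,u,v,z)[:2]@X*1000
for k in sys.argv[1:]:
    i=np.load('pics/t%s.npy'%k).astype(float)
    r=i[172:177]; sat=(r[:,:,0]-r[:,:,2]).mean(0)  # orange
    a=np.arange(250,270); w=sat[250:270]; w=np.clip(w-40,0,None); uo=(a*w).sum()/w.sum()
    g=255-i[173:183].mean(2).mean(0); b=np.arange(int(uo)+6,int(uo)+18)
    gg=g[b]; base=150; w=np.clip(gg-160,0,None); up=(b*w).sum()/w.sum()
    print(k,'orange c %.2f pad c %.2f'%(uo,up),'dist mm %.2f'%(S(up,177,.066)-S(uo,177,.066)), 'orange s %.1f pad s %.1f'%(S(uo,177,.066),S(up,177,.066)))
    print(np.round(g[250:276]).astype(int))
E
python3 e.py 9 10 11 12
```

```text
9 orange c 254.52 pad c 264.54 dist mm 28.41 orange s 13.6 pad s 42.0
[185 184 182 165 151 151 167 120 120 124 121 120 109 188 216 217 192 141
 143 145 144 154 157 152 153 165]
10 orange c 258.96 pad c 268.87 dist mm 28.13 orange s 26.1 pad s 54.3
[185 184 149 136 135 135 131 180 151 150 157 118 120 120 121 143 138 186
 211 213 204 149 153 151 154 166]
11 orange c 261.15 pad c 270.48 dist mm 26.49 orange s 32.4 pad s 58.8
[184 185 170 135 136 136 137 136 133 172 150 149 151 160 120 143 144 140
 151 208 213 216 173 154 150 159]
12 orange c 262.62 pad c 270.87 dist mm 23.43 orange s 36.5 pad s 60.0
[185 184 163 135 135 137 138 137 137 137 148 170 150 150 160 143 143 140
 151 209 213 216 177 153 150 159]
```

By the top view the pad is in about 4.8 mm and the jar is already against the reader. I'll continue in small steps.

Request:
drive_tool([
  [[0,0,0],[0,0,0],0.522],
  [[0,0,0],[0,0,0],0.514],
  [[0,0,0],[0,0,0],0.506],
  [[0,0,0],[0,0,0],0.498],
  [[0,0,0],[0,0,0],0.49],
  [[0,0,0],[0,0,0],0.482],
  [[0,0,0],[0,0,0],0.474],
  [[0,0,0],[0,0,0],0.474],
])

```text
time_s: 20.52
ee_pos: [0.6088, 0.0634, 0.0962]
eef_rot: [3.141, -0.002, 1.534]
force: [2.2, 12.7, -1.3]
grip_width: 0.0449
```

```bash
python3 m.py 13; python3 e.py 13
```

```text
20.525 [0.60879864 0.06335267 0.0961556 ] [ 2.2 12.7 -1.3] 0.04493344154419614
13 orange c 263.23 pad c 271.15 dist mm 22.47 orange s 38.3 pad s 60.7
[186 185 153 136 136 137 137 137 137 138 132 166 153 150 148 168 143 140
 150 208 213 215 178 154 151 159]
```

View pics/t13.png

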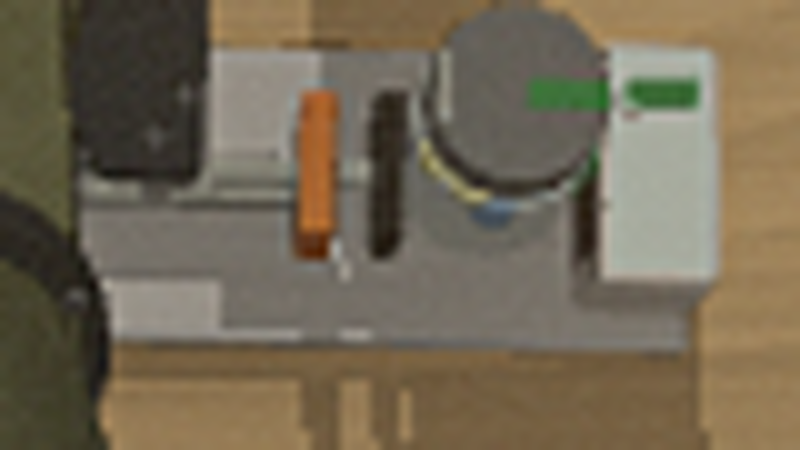

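```bash
python3 - <<'E'
from h import *
import pickle
n='wrist'
W=cam(n); i=ctrl.camera(n); np.save('pics/w14.npy',i); save('w14',i); pickle.dump(W,open('w14.pkl','wb'))
save('w14c',cv2.resize(i[150:250,0:130],(780,600),interpolation=cv2.INTER_CUBIC))
i=np.load('pics/wrist6.npy'); save('w6c',cv2.resize(i[150:250,90:220],(780,600),interpolation=cv2.INTER_CUBIC))
E
```

```text
(no output)
```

View pics/w14c.png

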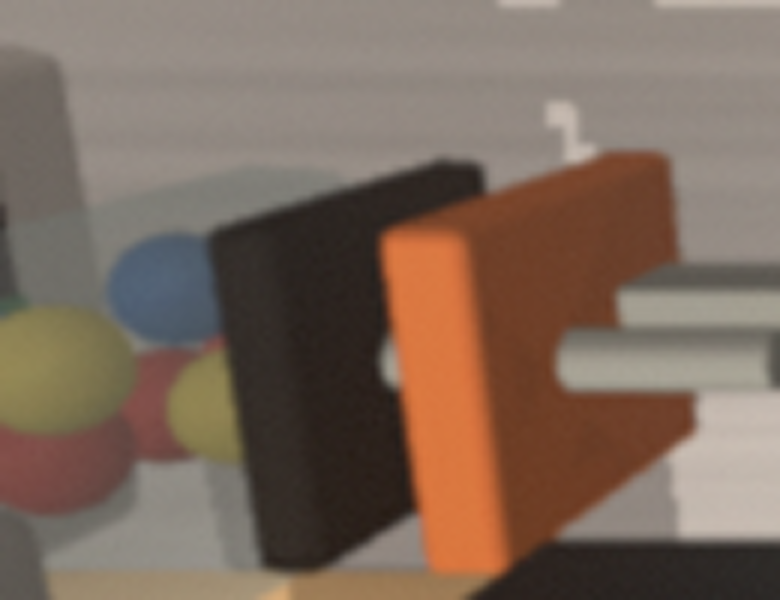

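View pics/w6c.png

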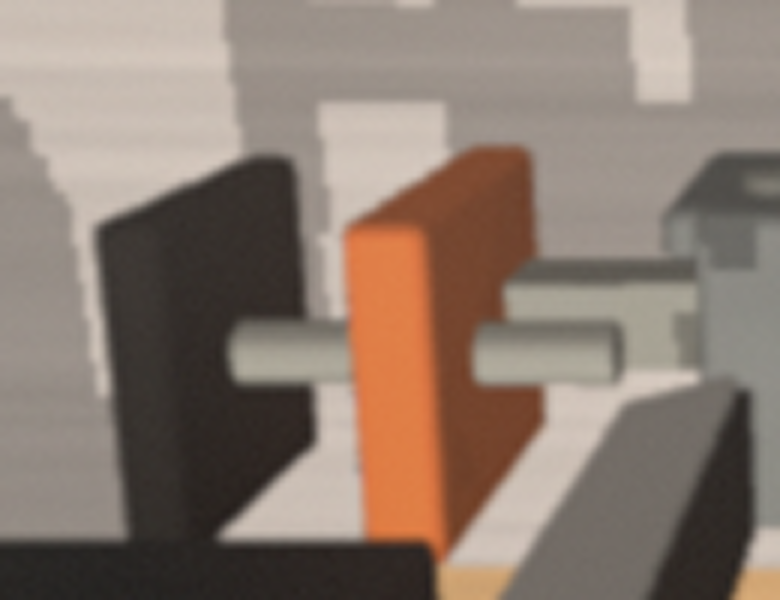

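```bash
python3 - <<'E'
from h import *
import pickle
X=np.array([np.cos(np.radians(-92.1)),np.sin(np.radians(-92.1))])
for f,u0,pts in [('wrist6.pkl',90,(97,345,428)),('w14.pkl',0,(212,382,467))]:
    W=pickle.load(open(f,'rb'))
    s=[plane(W,u0+x/6-.42,150+240/6-.42,.066)[:2]@X*1000 for x in pts]
    s2=[plane(W,u0+(x+dx)/6-.42,150+450/6-.42,.066)[:2]@X*1000 for x,dx in zip(pts,(24,16,12))]
    print(f,np.round(s,1),'pad-jaw',s[0]-s[1],'w',s[1]-s[2])
E
```

```text
wrist6.pkl [ 14.2 -13.6 -22.9] pad-jaw 27.736663189082364 w 9.286907923260078
w14.pkl [60.4 41.6 32.1] pad-jaw 18.86001124765452 w 9.433202561011434
```

The wrist view puts the pad-to-jaw distance at 18.9 mm against 27.7 mm free, so the pad is in about 8.9 mm. I'll hold for a second and check that it stays there.

Request:
drive_tool([
  [[0,0,0],[0,0,0],0.474],
  [[0,0,0],[0,0,0],0.474],
  [[0,0,0],[0,0,0],0.474],
  [[0,0,0],[0,0,0],0.474],
  [[0,0,0],[0,0,0],0.474],
  [[0,0,0],[0,0,0],0.474],
  [[0,0,0],[0,0,0],0.474],
  [[0,0,0],[0,0,0],0.474],
])

```text
time_s: 21.62
ee_pos: [0.6088, 0.0633, 0.0961]
eef_rot: [3.141, -0.002, 1.534]
force: [1.4, 12.2, -0.3]
grip_width: 0.0448
```

```bash
python3 m.py 15; python3 - <<'E'
from h import *
W=cam('wrist');i=ctrl.camera('wrist')
save('w15c',cv2.resize(i[150:250,0:130],(780,600),interpolation=cv2.INTER_CUBIC))
i=ctrl.camera('side');save('s15c',cv2.resize(i[155:255,195:315],(720,600),interpolation=cv2.INTER_CUBIC))
i=np.load('pics/t15.npy');T=cam('top')
h=cv2.cvtColor(i,cv2.COLOR_RGB2HSV); g=cv2.inRange(h,(45,90,40),(80,255,255)); g[:164]=0;g[173:]=0;g[:,:282]=0;g[:,293:]=0
v,u=np.nonzero(g);P=np.array([plane(T,a,b,.128)[:2] for a,b in zip(u,v)]);vt=np.linalg.svd(P-P.mean(0))[2];print(len(u),np.degrees(np.arctan2(vt[0,1],vt[0,0])))
E
```

```text
21.625 [0.60877995 0.06334816 0.09614721] [ 1.4 12.2 -0.3] 0.04477396660190027
24 -91.08006250341404
```

View pics/w15c.png

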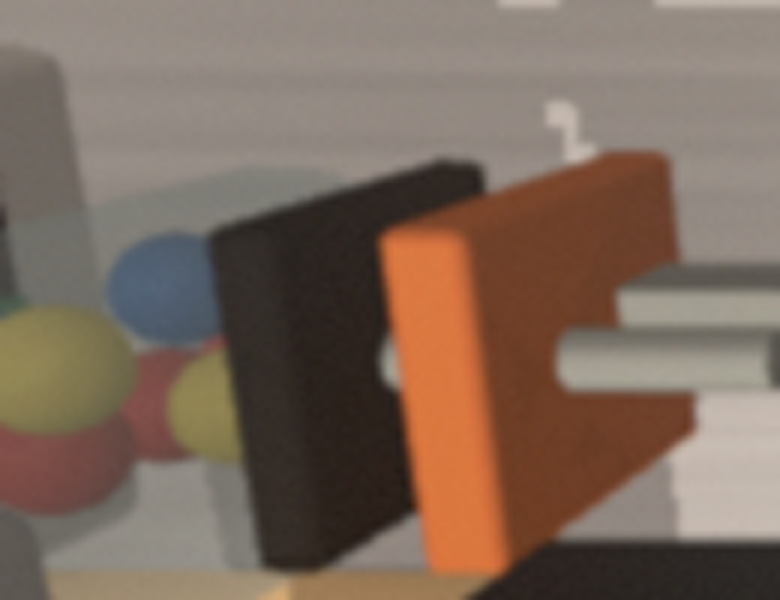

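View pics/s15c.png

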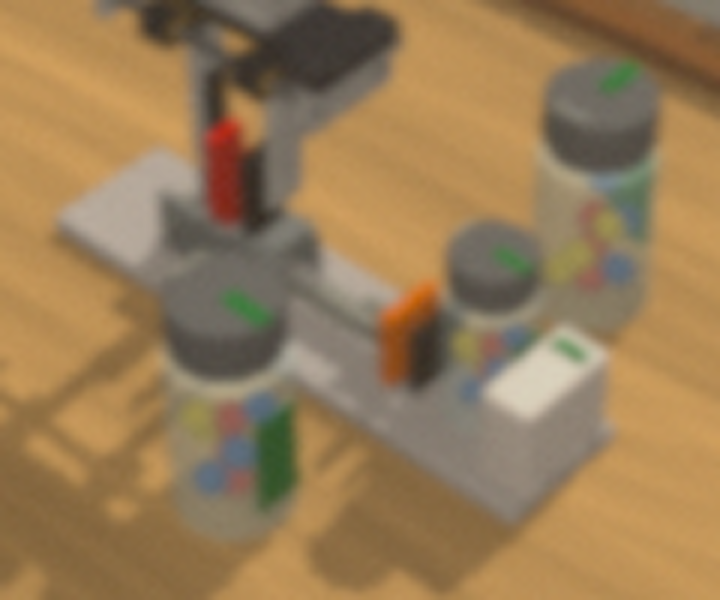

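Nothing moved over the second: the pad edge is at crop x≈212 and the jaw edge at ≈382, as before. The jar stands upright against the reader with its stripe at −91°. I'm handing in.

```bash
python3 -c "
from station import ctrl
print(ctrl.hand_in())"
```

```text
the job is handed in; nothing more can be done
None
```

I turned the smallest jar by its lid about 100° and let it go upright. I then worked the trigger through four full strokes, one partial stroke and a last slow squeeze. The job was handed in at about 22 s with that squeeze still held.

**Last checks:**
- **Tag:** the lid stripe lies at −92.2° measured after release and about −91° at the end. The reader direction is −92.1°.
- **Jar:** it stands upright against the reader and did not move during a one-second hold.
- **Pad:** the close wrist view puts it about 8.9 mm in.
- **Other objects:** the pump, black holders and yellow weight were not touched.

**Disagreements:** the coarser top view put the pad anywhere from about 6 to 8.6 mm in. The held force on the trigger read about 12–13 N, below the roughly 18 N stated for half way. I put that down to the jaw's friction carrying part of the load at rest, and I trusted the wrist picture.

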